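# Mount a pellet in the measuring cell and set its contact screw

### The job

Take the thick pellet out of the tray, set it flat in the round nest of the measuring cell and swing the contact arm fully home over it; then turn the thumbscrew clockwise until it seats, and back it off a quarter turn so that the pellet is free to expand. Finish while still holding the thumbscrew there, so that it cannot creep when I do up the lock nut. Leave the thin pellets in the tray and do not disturb the beaker, the stopper or the tweezers.

Things in the scene. Friction and masses are not known exactly. Their poses are not given: they have to be found in the camera images.
- cell: the measuring cell, fixed to the worktop: an aluminium plate 92 (x) by 172 (y) mm, top 12 mm above the worktop. On it stand the nest at y = +40 mm and the post of the contact arm at y = -40 mm. Origin: centre of the underside at worktop height; z up.
- nest (a point): centre of the floor of the nest, 20 mm above the worktop: an open white plastic ring of 34 mm outer diameter with a round pocket 20 mm in diameter and 5 mm deep (rim 25 mm above the worktop) over a steel electrode disc. The thick pellet, once in, stands 9 mm proud of the rim. z up; axes as cell.
- post (a point): point on the vertical axis of the post round which the contact arm swings, 50 mm above the worktop; the hub round it is 29 mm in diameter and its top screw ends 67 mm above the worktop.
- swing (a joint): angle of the contact arm, rad: 0 = home, against its stop, pointing from the post over the nest along the cell's +y; grows counter-clockwise seen from above, so that the open arm points towards the cell's -x. Range 0 to 1.7; starts between 1.15 and 1.5. It stays where it is left (friction 0.15 N m: about 2 N at its end moves it).
- contact_arm: the contact arm: a level grey bar 18 mm wide, underside 44 mm and top 57 mm above the worktop, ending in a round eye of 26 mm diameter, 80 mm from the post's axis, that carries the thumbscrew. Push it sideways on the eye or the thumbscrew. Origin on the post's axis, 44 mm above the worktop; y along the arm to the eye; z up.
- screw_turn (a joint): angle of the thumbscrew in the arm, rad: 0 = seated, where its shoulder stops it hard with the brass pad at its lower end down on the thick pellet; grows as it is turned counter-clockwise seen from above (backed off), and the screw then rises 3 mm a turn. A quarter turn is 1.57. Starts between 1.3 and 2.2; range 0 to 4. It turns with a friction of 0.035 N m and stays where it is left.
- thumbscrew: the steel thumbscrew, upright in the arm's eye: a flat spade head 30 mm wide (its x), 9 mm thick (its y), 22 mm tall, to be pinched on its two flats; seated, the spade is 74 to 96 mm above the worktop. Under it a neck, and a knurled brass lock nut, 21 mm in diameter, its top 67 mm above the worktop. Origin on the screw's axis, 41 mm below the middle of the spade; z up.
- spade (a point): middle of the spade head, 85 mm above the worktop when seated, 1 mm higher at 2.1 rad; x along its 30 mm width, y across its 9 mm thickness, z up.
- tray: grey pocket tray 56 (x) by 166 (y) by 12 (z) mm with a 9 mm tall skirt round it (64 by 174 mm over all), fixed to the worktop, with a single row of four round pockets 18 mm in diameter and 5 mm deep along its y, 38 mm apart at y = -57, -19, +19 and +57 mm. One pocket is empty. Origin: centre of the underside at worktop height; z up.
- thick_pellet: the thick white ceramic pellet, a plain disc 16 mm in diameter and 14 mm tall, 13 g, in one of the pockets, standing 9 mm proud of the tray. Origin: centre of its underside, which is 7 mm above the worktop in the tray; z up.
- thin_pellet_1: a thin white pellet, 16 mm in diameter and 8 mm tall, in another pocket, 3 mm proud of the tray. Origin: centre of its underside.
- thin_pellet_2: the other thin white pellet, like the first.
- beaker: small glass beaker, 54 mm in diameter, 70 mm tall, loose; to be left alone. Origin: centre of the underside.
- stopper: rubber stopper, 34 mm in diameter, 25 mm tall, loose; to be left alone. Origin: centre of the underside.
- tweezers: steel tweezers 137 by 18 by 9 mm lying on the worktop, loose; to be left alone. Origin: centre of the underside; x along them.

How it is judged:
By the outcome, as a careful person would: the job done as asked, in the order asked, and still so for the second after the job is handed in, while the arm keeps its last pose, push and grip.
It also fails if it takes over 64 s, if anything falls off the work surface, if the arm or the gripper's body presses on something with over 40 N, if the wrist force passes 120 N, or if a joint passes its speed limit or range.

### The arm

A 7-joint arm with a two-finger parallel gripper is mounted at the origin on the work surface; the furniture and walls round the work are solid. World frame = base frame: x ahead of the robot, y to its left, z up, the work surface at z = 0. Lengths are in m, angles in rad, forces in N, time in s.
With the tool pointing down it reaches from about 0.4 to 0.85 m from the base axis. Payload 10.4 kg.
Tool frame: the origin (TCP) lies at the very end of the fingers, on their centre line; the grasp point (between the pads) lies 19 mm behind it; z points along the fingers, y is the line along which they close (so a half turn about z gives the same grasp; the last joint's range is limited). The gripper opens to 87 mm and grips with 3 to 60 N. Pads are 19 mm wide; open, the fingers measure 117 mm over their backs; the gripper's body (75 mm by 190 mm) begins 51 mm behind the grasp point.
Start: joints at [1.295, 0.332, -0.065, 1.46, 0.022, 1.35, -0.088], TCP at [0.156, -0.605, 0.223] pointing down, gripper open.
Joint ranges: [-2.6, 2.6], [-0.5, 2.12], [-1.47, 1.34], [0.16, 2.42], [-1.27, 4.41], [0.06, 2.06], [-2.6, 2.6]. Speed limits (rad/s): [2.22, 2.22, 2.79, 2.79, 3.14, 3.14, 3.14].

### API

Orientations are given as a unit quaternion [x, y, z, w].
In Python, from bench import * gives the robot as it stands.
- The arm moves only by the tool step_arm, never from a script. Its arguments are lists of equal length, an entry for each row: "delta_pos": the shift along the world's x, y, z in units of 25 mm (1.0 is 25 mm), a list of three; "turn": the turn about the world's z in units of 0.12 rad (1.0 is 0.12 rad). In form: {"delta_pos": [[tx, ty, tz], ...], "turn": [turn, ...]}. A call has 1 to 12 rows; each row shifts and turns the commanded pose from where the row before left it; what a row does not reach is not made up. A row lasts 1/10 s, in which the tool goes at most 50 mm and 8.59 degrees, less where a joint would pass 70% of its speed; a pose out of reach is approached as far as the arm can. A call with a number of a shift or a turn outside -1 to 1 is refused whole. A call with a gripper value outside its range is refused whole. "grip" is the closure, from 0 (fully open) to 1 (shut), set as the call begins (left out, the last holds). The fingers move at their own pace and stop on an object; "newtons" is the grip in N (left out, the last holds). Time passes only in rows, so rows that do not move let the fingers close. It gives the time, the measured TCP pose, the force, the opening and the grip force at its end, in the units of the state.
- read_state(): the state, without advancing time (a new reading comes with each control period).
- camera(name): name is "scene" or "top"; returns a dict with "image" (384x512x3 uint8, red, green, blue), "z_map" (384x512 float32, m along the optical axis (not along the pixel's ray), 0 where there is no reading), "mtx" (3x3 intrinsics, pixels), "dist" ([k1, k2, p1, p2, k3] as OpenCV has them; the pictures are not rectified), "view" (4x4, takes a point from world to camera coordinates). Camera axes: x right, y up, looking along -z (the intrinsics and any distortion apply to the point x, -y, -z); pixel columns grow to the right and rows downward; lengths in m; the calibration is good to about 2 mm. A picture is of the moment at which its call begins.
- close_job(): hands the job in; it is judged then, once.
The state is a dict: "time": time; "joint_positions": joint angles; "joint_vel": joint speeds; "joint_torque": joint torques, N m; "ee_pos": TCP position; "eef_rot": TCP orientation; "ft_force": force on the tool from outside, world axes, zero at the start; "torque": the same for the moment, N m; "width": finger opening in m; "grip_force": force on a finger pad.
Only numpy, scipy, OpenCV 4.12 (cv2) and the standard library are available. Lean on these libraries where they do the work, as an engineer would, in place of code of your own. Each camera call takes 0.05 s, during which the arm holds its last target. There are 200 camera calls.

## Working session

There is one attempt and no reset: what is moved stays moved. The work goes in short steps, Python scripts to look and compute and a tool call to move; the robot and the scene stay as the last step left them, time stands still between calls to the robot, and variables do not carry over. Pictures are saved under pics/ and viewed, at most 10 in all, crops included, and the job is handed in when it is done.

Besides the shell and the picture viewer there is one more tool, called after "Request:" by a JSON object that holds its "fn" and its "kwargs", one argument or row to a line. step_arm: Moves the arm, as the interface text tells. Shifts and turns lie within -1 to 1; 1 stands for 25 mm of shift or 0.12 rad of turn. Its arguments: {"type":"object","properties":{"delta_pos":{"type":"array"},"turn":{"type":"array"},"grip":{"type":"number"},"newtons":{"type":"number"}},"required":["delta_pos","turn"]}

```bash
mkdir -p pics; ls; cat > h.py <<'E'
from bench import *
import numpy as np, cv2
def ray(c,u,v):
    p=cv2.undistortPoints(np.array([[[u,v]]],float),c["mtx"],np.array(c["dist"],float))[0,0]
    V=np.array(c["view"]);R=V[:3,:3];o=-R.T@V[:3,3]
    return o,R.T@np.array([p[0],-p[1],-1.0])
def at(c,u,v,z):
    o,d=ray(c,u,v);return o+d*(z-o[2])/d[2]
def dep(c,u,v):
    o,d=ray(c,u,v);return o+d*float(c["z_map"][int(round(v)),int(round(u))])
def proj(c,P):
    V=np.array(c["view"]);P=np.atleast_2d(P);q=P@V[:3,:3].T+V[:3,3]
    q=q*[1,-1,-1];return cv2.projectPoints(q,np.zeros(3),np.zeros(3),c["mtx"],np.array(c["dist"],float))[0][:,0]
def cloud(c):
    h,w=c["z_map"].shape;g=np.mgrid[0:h,0:w];uv=np.stack([g[1],g[0]],-1).reshape(-1,1,2).astype(float)
    p=cv2.undistortPoints(uv,c["mtx"],np.array(c["dist"],float))[:,0]
    V=np.array(c["view"]);R=V[:3,:3];o=-R.T@V[:3,3];z=c["z_map"].reshape(-1,1)
    P=o+(np.c_[p[:,0],-p[:,1],-np.ones(len(p))]*z)@R;P[z[:,0]==0]=np.nan
    return P.reshape(h,w,3)
E
python3 - <<'E'
from h import *
s=read_state();print(s["time"],s["ee_pos"],s["eef_rot"],s["width"])
for n in("top","scene"):
    c=camera(n);np.save(n+".npy",c,allow_pickle=True)
    cv2.imwrite(f"pics/{n}0.png",c["image"][...,::-1]);V=np.array(c["view"]);print(n,-V[:3,:3].T@V[:3,3],c["mtx"][0],c["dist"])
E
```

```text
pics
0.0 [ 0.1562265  -0.60475409  0.22173051] [ 9.92021332e-01  1.26068078e-01 -1.20437239e-04 -7.08991582e-04] 0.08694766278532741
top [ 0.4282784  -0.03703472  1.07352844] [429.31607103   0.         256.85324642] [-0.07861199  0.          0.          0.          0.        ]
scene [ 0.34200209 -0.52755609  0.7576991 ] [373.32826356   0.         259.53203087] [-0.08875485  0.          0.          0.          0.        ]
```

View pics/top0.png

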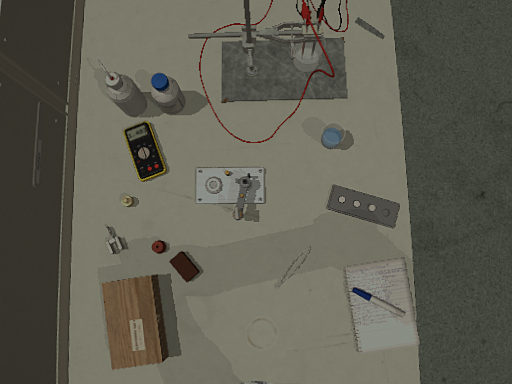

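View pics/scene0.png

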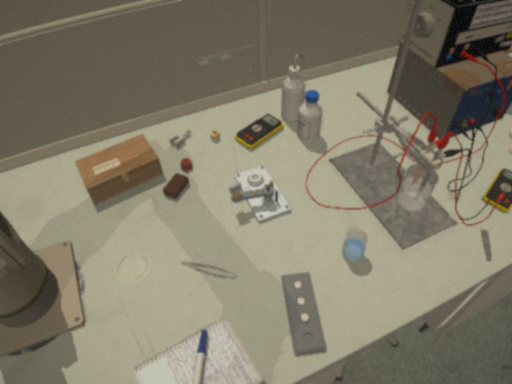

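The top view shows the cell around (230,185), with the nest at (214,185), the contact arm open with its eye near (240,212), the tray at (363,206) with pellets at (342,199), (357,204) and (372,208), and an empty pocket at the right end. Next I'll measure heights.

```bash
python3 - <<'E'
from h import *
np.set_printoptions(precision=4,suppress=True)
c=np.load("top.npy",allow_pickle=True).item();P=cloud(c)
for u,v in[(214,185),(240,212),(342,199),(357,204),(372,208),(386,212),(230,200),(300,230)]:print(u,v,dep(c,u,v))
im=c["image"];t=im[180:232,322:404];k=im[160:225,190:270]
a=cv2.resize(t,None,fx=6,fy=6,interpolation=2);b=cv2.resize(k,None,fx=6,fy=6,interpolation=2)
s=np.load("scene.npy",allow_pickle=True).item()
d=cv2.resize(s["image"][160:230,220:300],None,fx=4,fy=4);e=cv2.resize(s["image"][265:360,275:335],None,fx=3,fy=3)
H=np.zeros((600,800,3),np.uint8)
b=cv2.resize(k,None,fx=5,fy=5,interpolation=2);a=cv2.resize(t,None,fx=4,fy=4,interpolation=2)
H[:b.shape[0],:b.shape[1]]=b;H[:280,410:730]=d;H[335:335+a.shape[0],:a.shape[1]]=a;H[300:585,410:590]=e
cv2.imwrite("pics/crop1.png",H[...,::-1])
# tray: dark grey region
g=im.astype(int);print(im[190,333],im[220,392],im[199,342])
Pz=P[...,2];print("tray h",np.nanmedian(Pz[195:215,335:390]))
E
```

```text
214 185 [0.6037 0.0885 0.0195]
240 212 [0.5298 0.0221 0.0654]
342 199 [ 0.5606 -0.2288  0.0152]
357 204 [ 0.5475 -0.2662  0.0118]
372 208 [ 0.5354 -0.3004  0.0221]
386 212 [ 0.526  -0.339   0.0062]
230 200 [0.5658 0.0496 0.0131]
300 230 [ 0.4876 -0.123  -0.0014]
[70 69 65] [80 78 72] [138 132 120]
tray h 0.011932301112981047
```

View pics/crop1.png

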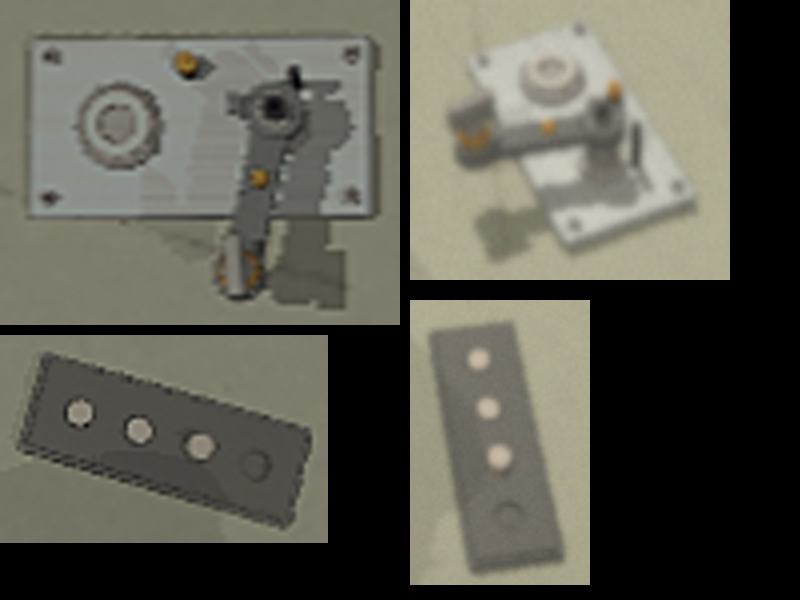

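The crop shows three pellets. By depth, the right-hand one at about (372,208) is the tallest. The arm is open, with its spade roughly along the arm at (237,212). I'll fit these properly.

```bash
cat > m.py <<'E'
from h import *
np.set_printoptions(precision=4,suppress=True)
def comps(mask,lo,hi):
    n,l,st,ce=cv2.connectedComponentsWithStats(mask.astype(np.uint8))
    return[(l==i,ce[i],st[i,4]) for i in range(1,n) if lo<=st[i,4]<=hi]
E
python3 - <<'E'
from m import *
for n in("top","scene"):
    c=np.load(n+".npy",allow_pickle=True).item();P=cloud(c);im=c["image"].astype(int);g=im.mean(2)
    X,Y,Z=P[...,0],P[...,1],P[...,2]
    print("==",n)
    reg=(X>.42)&(X<.66)&(Y>-.40)&(Y<-.17)
    tm=reg&(Z>.006)&(Z<.03)
    print("tray rect",end=" ")
    pts=np.array([at(c,u,v,.012)[:2] for v,u in np.argwhere(cv2.morphologyEx((reg&(g<105)).astype(np.uint8),cv2.MORPH_OPEN,np.ones((3,3)))>0)])
    r=cv2.minAreaRect((pts*1000).astype(np.float32));print(r)
    for m,ce,a in comps(tm&(g>115),12,200):
        print("pellet",ce,a,"z",np.nanmean(Z[m]),np.nanmedian(Z[m]),"at15",at(c,*ce,.015),"at21",at(c,*ce,.021))
    # cell
    reg=(X>.48)&(X<.70)&(Y>-.06)&(Y<.16)
    pm=reg&(Z>.008)&(Z<.016)
    q=P[pm][:,:2];r=cv2.minAreaRect((q*1000).astype(np.float32));print("plate",r)
    nm=reg&(Z>.018)&(Z<.035)
    q=P[nm&(Y>.05)];print("nest med",len(q),q.mean(0),(q.min(0)+q.max(0))/2)
    am=reg&(Z>.048)&(Z<.062);q=P[am][:,:2]
    (r)=cv2.minAreaRect((q*1000).astype(np.float32));print("arm",len(q),r)
    sm=reg&(Z>.070);q=P[sm];print("spade",len(q),q.mean(0),cv2.minAreaRect((q[:,:2]*1000).astype(np.float32)),q[:,2].max())
    print(q[::4])
E
```

```text
== top
tray rect ((542.3176879882812, -281.0646667480469), (177.30136108398438, 66.84194946289062), 72.24717712402344)
pellet [341.5185 198.8889] 27 z 0.01536778877370301 0.015430321230364807 at15 [ 0.5609 -0.2277  0.015 ] at21 [ 0.5602 -0.2266  0.021 ]
pellet [356.3462 203.3462] 26 z 0.015143107728384547 0.015342825001293692 at15 [ 0.5488 -0.264   0.015 ] at21 [ 0.5481 -0.2627  0.021 ]
pellet [371.6429 207.3571] 28 z 0.021741716824766832 0.02187694840436305 at15 [ 0.5377 -0.3014  0.015 ] at21 [ 0.5371 -0.2999  0.021 ]
plate ((604.4521484375, 51.780128479003906), (171.22193908691406, 92.31267547607422), 88.6862564086914)
nest med 219 [0.6066 0.0893 0.0229] [0.6035 0.0906 0.0251]
arm 294 ((569.8576049804688, 18.974693298339844), (36.95071029663086, 113.74198913574219), 84.30941772460938)
spade 65 [0.5289 0.0279 0.0921] ((557.8331298828125, 23.509828567504883), (13.400296211242676, 93.93930053710938), 79.3587417602539) 0.10089424718751594
[[0.603  0.0157 0.0706]
 [0.5382 0.0314 0.0986]
 [0.5362 0.0316 0.0959]
 [0.5343 0.0341 0.0933]
 [0.5347 0.0253 0.0871]
 [0.5314 0.027  0.0971]
 [0.5
[... 1412 characters left out ...]
03862762451172, 11.487544059753418), 10.516128540039062) 0.0988793908203105
[[0.5342 0.0324 0.0974]
 [0.5332 0.03   0.0968]
 [0.5232 0.0305 0.0976]
 [0.5317 0.0265 0.0975]
 [0.518  0.0305 0.0966]
 [0.527  0.0279 0.0948]
 [0.5367 0.0269 0.091 ]
 [0.5167 0.0273 0.097 ]
 [0.5265 0.027  0.0924]
 [0.5364 0.0269 0.0875]
 [0.516  0.0258 0.0953]
 [0.5256 0.025  0.0913]
 [0.5358 0.0256 0.0856]
 [0.515  0.0236 0.0944]
 [0.5257 0.0262 0.0864]
 [0.5353 0.025  0.0828]
 [0.5153 0.0255 0.0886]
 [0.5252 0.0253 0.0839]
 [0.536  0.0276 0.076 ]
 [0.5151 0.0255 0.0852]
 [0.5249 0.0253 0.0804]
 [0.5116 0.0233 0.0856]
 [0.5222 0.0253 0.0781]
 [0.5097 0.0259 0.0801]
 [0.5199 0.0266 0.0741]
 [0.5122 0.0269 0.0741]]
```

Request:
{"fn": "step_arm", "kwargs": {
  "delta_pos": [
    [0.95,0.76,-0.2],
    [0.95,0.76,-0.2],
    [0.95,0.76,-0.2],
    [0.95,0.76,-0.2],
    [0.95,0.76,-0.2],
    [0.95,0.76,-0.2],
    [0.95,0.76,-0.2],
    [0.95,0.76,-0.2],
    [0.95,0.76,-0.2],
    [0.95,0.76,-0.2],
    [0.95,0.76,-0.2],
    [0.95,0.76,-0.2]
  ],
  "turn": [0.7,0.7,0.7,0.7,0.7,0.7,0.7,0.7,0.7,0.7,0.7,0.7],
  "grip": 0.5
}}

```text
time: 1.3
ee_pos: [0.4432, -0.3753, 0.1622]
eef_rot: [0.806, 0.592, 0.0, 0.0]
ft_force: [-0.1, -0.5, -0.1]
width: 0.0436
grip_force: 0.0
```

Request:
{"fn": "step_arm", "kwargs": {
  "delta_pos": [
    [0.75,0.61,-0.6],
    [0.75,0.61,-0.6],
    [0.75,0.61,-0.6],
    [0.75,0.61,-0.6],
    [0.75,0.61,-0.6],
    [0,0,-0.6],
    [0,0,0],
    [0,0,0]
  ],
  "turn": [0,0,0,0,0,0,0,0]
}}

```text
time: 2.1
ee_pos: [0.5347, -0.3013, 0.0725]
eef_rot: [0.808, 0.59, -0.0, -0.0]
ft_force: [-0.5, -0.0, -0.1]
width: 0.0435
grip_force: 0.0
```

```bash
cat > look.py <<'E'
from m import *
import sys
s=read_state();print(s["time"],s["ee_pos"],s["ft_force"],s["torque"],s["width"],s["grip_force"])
q=s["eef_rot"];print("tooly deg",np.degrees(2*np.arctan2(q[1],q[0]))-90, s["joint_positions"])
L=[]
for n in("top","scene"):
    c=camera(n);np.save(n+"1.npy",c,allow_pickle=True)
    p=proj(c,s["ee_pos"])[0];print(n,"tcp px",p)
    u=int(np.clip(p[0],50,462));v=int(np.clip(p[1],50,334))
    L.append(cv2.resize(c["image"][v-50:v+50,u-50:u+50],(400,400),interpolation=cv2.INTER_CUBIC));print("crop from",u-50,v-50)
cv2.imwrite(sys.argv[1],np.hstack(L)[...,::-1])
E
python3 look.py pics/a.png
```

```text
2.1 [ 0.5347 -0.3013  0.0725] [-0.4913 -0.0432 -0.0541] [-0.0841 -0.1214  0.024 ] 0.043508438120969085 0.0
tooly deg -17.742724414776802 [ 0.7709  0.4656 -0.4219  1.6395  0.2101  1.0821 -0.0201]
top tcp px [377.5696 205.973 ]
crop from 327 155
scene tcp px [306.5345 307.7212]
crop from 256 257
```

View pics/a.png

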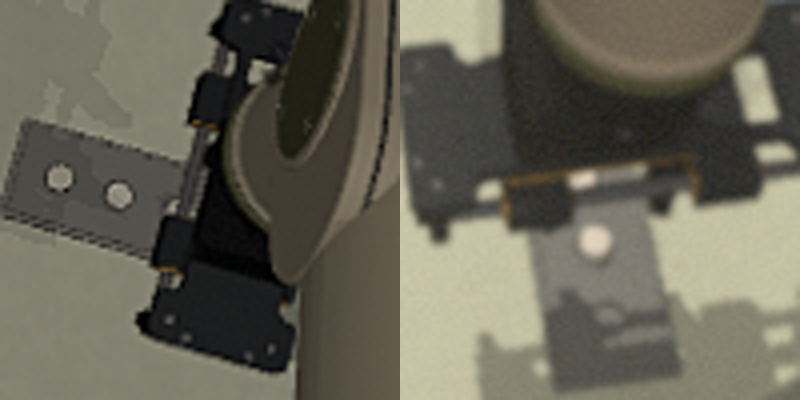

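The scene view shows the pellet at (304.7,317), in line with the fingers. I'll descend and grip.

Request:
{"fn": "step_arm", "kwargs": {
  "delta_pos": [
    [0.08,0.08,-0.6],
    [0,0,-0.6],
    [0,0,-0.5],
    [0,0,-0.4],
    [0,0,-0.2],
    [0,0,0],
    [0,0,0]
  ],
  "turn": [0,0,0,0,0,0,0]
}}

```text
time: 2.9
ee_pos: [0.5374, -0.299, 0.0153]
eef_rot: [0.808, 0.589, 0.0, 0.0]
ft_force: [-0.3, 0.4, 0.4]
width: 0.0436
grip_force: 0.0
```

Request:
{"fn": "step_arm", "kwargs": {
  "delta_pos": [
    [0,0,0],
    [0,0,0],
    [0,0,0],
    [0,0,0],
    [0,0,0],
    [0,0,0],
    [0,0,0]
  ],
  "turn": [0,0,0,0,0,0,0],
  "grip": 1.0,
  "newtons": 8
}}

```text
time: 3.6
ee_pos: [0.5372, -0.2989, 0.0152]
eef_rot: [0.808, 0.589, 0.0, 0.0]
ft_force: [0.4, 0.2, 1.1]
width: 0.0152
grip_force: 8.0
```

Request:
{"fn": "step_arm", "kwargs": {
  "delta_pos": [
    [0,0,0.4],
    [0,0,0.9],
    [0,0,0.9],
    [0,0.3,0.9],
    [0.2,0.8,0.9],
    [0.2,0.9,0.4],
    [0.2,0.9,0],
    [0.2,0.9,0],
    [0.2,0.9,0],
    [0.2,0.9,0],
    [0.2,0.9,0],
    [0.2,0.9,0]
  ],
  "turn": [0,0,0,0,0,0,0,0,0,0,0,0]
}}

```text
time: 4.8
ee_pos: [0.5772, -0.113, 0.1258]
eef_rot: [0.808, 0.589, 0.0, 0.0]
ft_force: [-0.0, -0.5, -0.4]
width: 0.0151
grip_force: 8.0
```

Request:
{"fn": "step_arm", "kwargs": {
  "delta_pos": [
    [0.2,0.9,0],
    [0.2,0.9,0],
    [0.2,0.9,0],
    [0.2,0.9,0],
    [0.2,0.9,0],
    [0.07,0.9,0],
    [0,0.9,0],
    [0,0.9,0],
    [0,0.2,0],
    [0,0,0],
    [0,0,0]
  ],
  "turn": [0,0,0,0,0,0,0,0,0,0,0]
}}

```text
time: 5.9
ee_pos: [0.604, 0.0696, 0.1252]
eef_rot: [0.808, 0.589, -0.0, 0.0]
ft_force: [-0.5, -0.8, 0.4]
width: 0.015
grip_force: 8.0
```

```bash
python3 look.py pics/b.png
```

```text
5.9 [0.604  0.0696 0.1252] [-0.548  -0.7611  0.3945] [-0.0659 -0.0843  0.0145] 0.01502665564453403 7.999977171421051
tooly deg -17.83596103850796 [ 0.268   0.4276 -0.5815  1.6028  0.2492  1.1861 -0.6776]
top tcp px [216.7686 177.0764]
crop from 166 127
scene tcp px [257.9444 154.6781]
crop from 207 104
```

View pics/b.png

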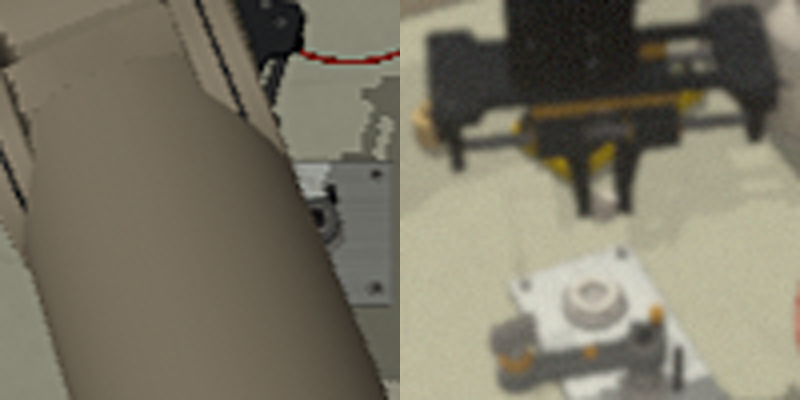

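The scene view shows the pellet held at (257,155) over the cell and the nest at (255.5,177). I'm about 22 mm short in y, so I'll refine the nest centre from both views.

```bash
python3 - <<'E'
from m import *
for n,(u,v) in(("top",(214,185)),("scene",(256,177))):
    c=np.load(n+".npy",allow_pickle=True).item()
    w=9;K=8;g=cv2.cvtColor(c["image"],cv2.COLOR_RGB2GRAY)
    G=cv2.resize(g[v-14:v+15,u-14:u+15],None,fx=K,fy=K,interpolation=cv2.INTER_CUBIC)
    # ring is whiteish-warm: use red-blue difference vs bluish plate
    rb=(c["image"][...,0].astype(int)-c["image"][...,2])[v-14:v+15,u-14:u+15].astype(np.float32)
    P=cloud(c)[v-14:v+15,u-14:u+15]
    m=(P[...,2]>.0185)&(P[...,2]<.03);r=(np.hypot(P[...,0]-.604,P[...,1]-.091)<.024)
    ys,xs=np.where(m&r);hull=cv2.convexHull(np.c_[xs,ys].astype(np.int32));(cx,cy),rad=cv2.minEnclosingCircle(hull)
    M=cv2.fitEllipse(hull);print(n,"depth ellipse",M,at(c,M[0][0]+u-14,M[0][1]+v-14,.024))
    cc=cv2.HoughCircles(G,cv2.HOUGH_GRADIENT,1,200,param1=80,param2=15,minRadius=40,maxRadius=75)
    if cc is not None:
        x,y,R=cc[0,0];x=(x+.5)/K-.5+u-14;y=(y+.5)/K-.5+v-14;print("hough",x,y,R/K,at(c,x,y,.025))
E
```

```text
top depth ellipse ((13.084833145141602, 13.53069019317627), (15.634017944335938, 16.378948211669922), 84.90451049804688) [0.6042 0.0903 0.024 ]
hough 213.75 184.875 8.7 [0.6031 0.0885 0.025 ]
scene depth ellipse ((13.003372192382812, 15.43316650390625), (11.10639762878418, 14.107060432434082), 94.12789916992188) [0.6012 0.0867 0.024 ]
```

Request:
{"fn": "step_arm", "kwargs": {
  "delta_pos": [
    [0,0.45,-0.5],
    [0,0.4,-0.8],
    [0,0,-0.8],
    [0,0,-0.8],
    [0,0,-0.45],
    [0,0,0],
    [0,0,0]
  ],
  "turn": [0,0,0,0,0,0,0]
}}

```text
time: 6.7
ee_pos: [0.604, 0.0926, 0.0416]
eef_rot: [0.808, 0.589, 0.0, -0.0]
ft_force: [-0.8, -0.1, -0.7]
width: 0.0152
grip_force: 8.0
```

```bash
sed -i 's/u-50:u+50\]/u-50:u+50]/' look.py; python3 look.py pics/c0.png; python3 - <<'E'
import cv2,numpy as np
c=np.load("scene1.npy",allow_pickle=True).item()
cv2.imwrite("pics/c.png",cv2.resize(c["image"][145:205,220:300],None,fx=9,fy=9,interpolation=2)[...,::-1])
E
```

```text
6.7 [0.604  0.0926 0.0416] [-0.765  -0.0648 -0.7078] [ 0.0583 -0.0971 -0.0371] 0.015152182305982054 8.000126481056213
tooly deg -17.76322265940378 [ 0.2116  0.5257 -0.5601  1.663   0.3135  1.0435 -0.7571]
top tcp px [211.2708 183.4587]
crop from 161 133
scene tcp px [254.8829 172.0909]
crop from 204 122
```

View pics/c.png

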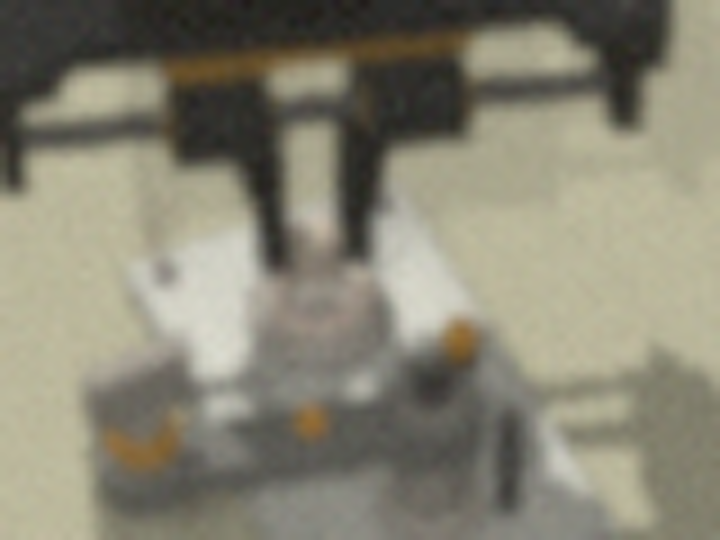

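The pellet is over the nest, about 0.3 px left of its centre, which is slightly too far +y. I'll correct that and lower it slowly.

Request:
{"fn": "step_arm", "kwargs": {
  "delta_pos": [
    [0,-0.06,0],
    [0,0,-0.1],
    [0,0,-0.1],
    [0,0,-0.1],
    [0,0,-0.08],
    [0,0,-0.06],
    [0,0,0],
    [0,0,0]
  ],
  "turn": [0,0,0,0,0,0,0,0]
}}

```text
time: 7.6
ee_pos: [0.6039, 0.0909, 0.0303]
eef_rot: [0.808, 0.589, 0.0, 0.0]
ft_force: [0.1, 0.1, -0.2]
width: 0.0151
grip_force: 8.0
```

Request:
{"fn": "step_arm", "kwargs": {
  "delta_pos": [
    [0,0,-0.04],
    [0,0,-0.03],
    [0,0,0],
    [0,0,0]
  ],
  "turn": [0,0,0,0]
}}

```text
time: 8.0
ee_pos: [0.6038, 0.0908, 0.0286]
eef_rot: [0.808, 0.589, 0.0, 0.0]
ft_force: [-0.2, -1.0, -0.9]
width: 0.0156
grip_force: 8.0
```

Essentially on the floor of the nest. One more small step down, then release with a modest opening.

Request:
{"fn": "step_arm", "kwargs": {
  "delta_pos": [
    [0,0,-0.02],
    [0,0,0]
  ],
  "turn": [0,0]
}}

```text
time: 8.2
ee_pos: [0.6039, 0.0909, 0.0282]
eef_rot: [0.808, 0.589, 0.0, 0.0]
ft_force: [-0.3, 0.1, 1.8]
width: 0.0153
grip_force: 8.0
```

Request:
{"fn": "step_arm", "kwargs": {
  "delta_pos": [
    [0,0,0],
    [0,0,0],
    [0,0,0],
    [0,0,0]
  ],
  "turn": [0,0,0,0],
  "grip": 0.6
}}

```text
time: 8.6
ee_pos: [0.6038, 0.0909, 0.028]
eef_rot: [0.808, 0.589, -0.0, -0.0]
ft_force: [0.4, -0.2, 0.5]
width: 0.0331
grip_force: 0.0
```

Request:
{"fn": "step_arm", "kwargs": {
  "delta_pos": [
    [0,0,0.2],
    [0,0,0.6],
    [0,0,0.8],
    [0,0,0.9],
    [0,0,0.9],
    [0,0,0.9]
  ],
  "turn": [0,0,0,0,0,0]
}}

```text
time: 9.2
ee_pos: [0.604, 0.091, 0.1379]
eef_rot: [0.808, 0.59, 0.001, 0.0]
ft_force: [0.4, 0.2, -0.0]
width: 0.0349
grip_force: 0.0
```

```bash
python3 look.py pics/d0.png; python3 - <<'E'
import sys;sys.path.insert(0,".")
from m import *
c=np.load("scene1.npy",allow_pickle=True).item()
cv2.imwrite("pics/d.png",cv2.resize(c["image"][145:205,220:300],None,fx=9,fy=9,interpolation=2)[...,::-1])
P=cloud(c);m=(P[...,2]>.027)&(P[...,2]<.04)&(np.hypot(P[...,0]-.604,P[...,1]-.091)<.02)
print(m.sum(),P[m].mean(0),np.nanpercentile(P[m][:,2],[10,50,90]))
E
```

```text
9.2 [0.604  0.091  0.1379] [ 0.364   0.2286 -0.0102] [ 0.0063 -0.0775  0.0084] 0.034862561420862886 0.0
tooly deg -17.749064518280377 [ 0.2404  0.4229 -0.5925  1.5826  0.2476  1.2107 -0.7085]
top tcp px [206.4908 176.3057]
crop from 156 126
scene tcp px [254.1501 145.3335]
crop from 204 95
32 [0.6013 0.0889 0.0327] [0.029  0.0334 0.0347]
```

View pics/d.png

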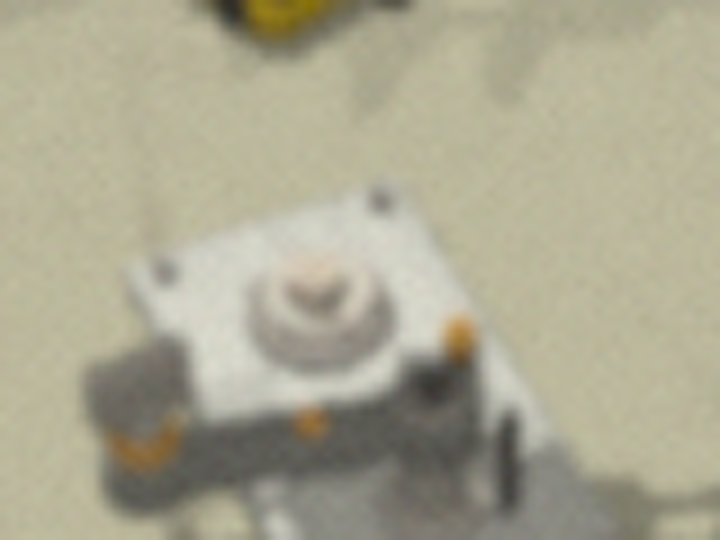

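The pellet is sitting flat in the nest at (255,176), with its top at about 34 mm. The spade is at (235,187). Next I need its angle.

```bash
python3 - <<'E'
from m import *
for n,f in(("top","top.npy"),("scene","scene1.npy")):
    c=np.load(f,allow_pickle=True).item();P=cloud(c);g=c["image"].astype(int)
    near=(np.hypot(P[...,0]-.5245,P[...,1]-.028)<.03)
    for lo in(.072,.088,.092):
        m=near&(P[...,2]>lo);v,u=np.where(m)
        q=np.array([at(c,a,b,.0965)[:2] for a,b in zip(u,v)])
        w=P[m][:,:2]
        for nm,k in(("plane",q),("depth",w)):
            e=np.linalg.eigh(np.cov(k.T))[1][:,1];print(n,lo,len(k),nm,k.mean(0),(k.min(0)+k.max(0))/2,"ang",np.degrees(np.arctan(e[1]/e[0])))
    G=g.mean(2).round().astype(int)
    if n=="top":print(G[203:222,230:248])
c=np.load("scene1.npy",allow_pickle=True).item()
print(at(c,230,188.5,.0965),at(c,240,183.7,.0965))
E
```

```text
top 0.072 61 plane [0.5251 0.0286] [0.5247 0.0283] ang 4.710390115438439
top 0.072 61 depth [0.5254 0.0288] [0.5249 0.0298] ang 4.248399807032642
top 0.088 51 plane [0.5253 0.0289] [0.5247 0.0293] ang 5.196397110474839
top 0.088 51 depth [0.5253 0.0289] [0.5249 0.0295] ang 5.114393154212686
top 0.092 50 plane [0.5252 0.029 ] [0.5247 0.0293] ang 5.695156757795919
top 0.092 50 depth [0.5252 0.029 ] [0.5249 0.0295] ang 5.632640796965784
[[ 56  54  52  53  52  66  66  78  85  85  86  85  85  71  60  62  66  68]
 [114 113 112 121 126 129 103  84  84  86  85  86  89  60 109 129 127 100]
 [111 110 110 120 127 108  86  85  86  86  86  84  87  65 109 126 124  98]
 [110 109 109 119 127  96  69  69  82  86  86  86  84  55 105 124 126  99]
 [107 108 109 120  94 103 114  99  78  82  89  89  83  91 116 124  97  77]
 [ 96 104 108 122 111 119 120 104  72  81  69  53  44  85 116 124  96  79]
 [ 99  98  97 106 100 117 121 103  66  77  71  53  38 105 125 125  98  81]
 [105 103 100 111  94 111 122 105  65  50  57  48  48 110 125 128  99  81]
 [109 111 123 106  69 107 124 108  65  62  59  53  63 109 125 
[... 565 characters left out ...]
46  41  39  36  64 112 127 125  96  77  81  83]
 [120 120 119 120 122 125 109 100 101 120 126 123 122 122 125  97  76  77]
 [120 121 120 120 119 121 122 122 122 122 122 120 119 119 123 123 125 125]]
scene 0.072 804 plane [0.794  0.7929] [0.7166 0.5242] ang 70.43411794259367
scene 0.072 804 depth [0.5281 0.0181] [0.5245 0.0232] ang 7.820882163523541
scene 0.088 758 plane [0.8107 0.8402] [0.7173 0.5309] ang 70.36604165589796
scene 0.088 758 depth [0.5285 0.0176] [0.5245 0.0232] ang 8.876378313413518
scene 0.092 744 plane [0.8162 0.8557] [0.7185 0.5328] ang 70.35079453659007
scene 0.092 744 depth [0.5286 0.0174] [0.5245 0.0232] ang 9.391680735251063
[0.5097 0.0225 0.0965] [0.5366 0.0261 0.0965]
```

Request:
{"fn": "step_arm", "kwargs": {
  "delta_pos": [
    [-0.3,-0.24,0],
    [-0.3,-0.24,0],
    [-0.3,-0.24,0],
    [-0.3,-0.24,0],
    [-0.3,-0.24,0],
    [-0.3,-0.24,0],
    [-0.3,-0.24,0],
    [-0.3,-0.24,0],
    [-0.3,-0.24,0],
    [-0.3,-0.24,0],
    [-0.18,-0.12,0],
    [0,0,0]
  ],
  "turn": [1,1,1,1,1,1,1,1,1,1,1,1],
  "grip": 0.5
}}

```text
time: 10.5
ee_pos: [0.5238, 0.0272, 0.1359]
eef_rot: [0.216, 0.976, -0.0, 0.0]
ft_force: [0.0, 0.4, 0.3]
width: 0.0435
grip_force: 0.0
```

Request:
{"fn": "step_arm", "kwargs": {
  "delta_pos": [
    [0,0,0],
    [0,0,0],
    [0,0,0],
    [0,0,0],
    [0,0,0],
    [0,0,0]
  ],
  "turn": [1,1,1,1,0.55,0]
}}

```text
time: 11.1
ee_pos: [0.5242, 0.0278, 0.1358]
eef_rot: [-0.053, 0.999, -0.0, -0.0]
ft_force: [-0.4, -0.5, -0.9]
width: 0.0434
grip_force: 0.0
```

```bash
python3 look.py pics/e.png
```

```text
11.1 [0.5242 0.0278 0.1358] [-0.3626 -0.5438 -0.8632] [ 0.1043 -0.1236 -0.0112] 0.04340647752480619 0.0
tooly deg 96.0814334128774 [ 0.6714  0.3129 -0.9333  1.7958  0.2721  1.1692  1.3303]
top tcp px [235.5121 211.4267]
crop from 185 161
scene tcp px [233.7468 173.5692]
crop from 183 123
```

View pics/e.png

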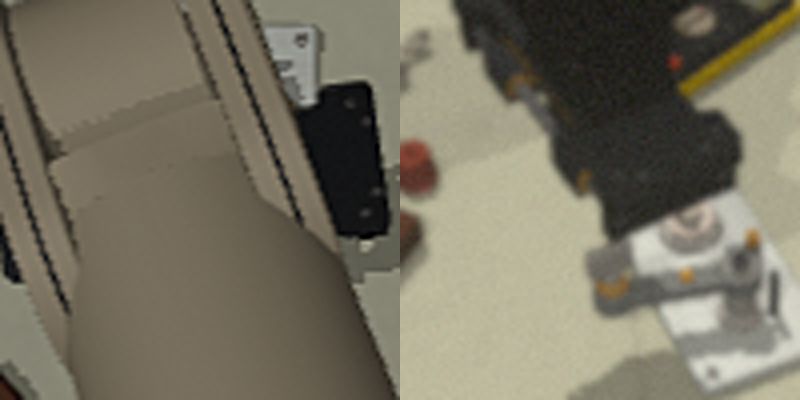

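The spade at (235,187) lies below the gripper, which hides the fingers in both views. The positions agree, so I'll descend and pinch.

Request:
{"fn": "step_arm", "kwargs": {
  "delta_pos": [
    [0,0,-0.4],
    [0,0,-0.5],
    [0,0,-0.5],
    [0,0,-0.5],
    [0,0,-0.4],
    [0,0,-0.2],
    [0,0,0]
  ],
  "turn": [0,0,0,0,0,0,0]
}}

```text
time: 11.9
ee_pos: [0.5239, 0.0279, 0.0723]
eef_rot: [-0.053, 0.999, 0.0, -0.001]
ft_force: [-0.1, 0.3, 0.7]
width: 0.0436
grip_force: 0.0
```

Request:
{"fn": "step_arm", "kwargs": {
  "delta_pos": [
    [0,0,0],
    [0,0,0],
    [0,0,0],
    [0,0,0],
    [0,0,0],
    [0,0,0],
    [0,0,0],
    [0,0,0]
  ],
  "turn": [0,0,0,0,0,0,0,0],
  "grip": 1.0,
  "newtons": 15
}}

```text
time: 12.7
ee_pos: [0.5244, 0.028, 0.0732]
eef_rot: [-0.053, 0.999, 0.0, 0.0]
ft_force: [0.1, 1.4, 1.2]
width: 0.0121
grip_force: 15.0
```

```bash
cat > st.py <<'E'
from m import *
s=read_state();q=s["eef_rot"];print(s["time"],s["ee_pos"],"F",s["ft_force"],"T",s["torque"],"w",s["width"],"g",s["grip_force"],"ty",((np.degrees(2*np.arctan2(q[1],q[0]))-90+180)%360)-180,"q7",s["joint_positions"][6])
E
python3 st.py
```

```text
12.7 [0.5244 0.028  0.0732] F [0.0875 1.444  1.1676] T [0.3501 0.1056 0.0093] w 0.012088749721604834 g 15.000218995992327 ty 96.03498689055255 q7 1.2700208825765762
```

Width of 12 mm is more than the spade's 9 mm, so it may not be flat against the pads yet. I'll hold a moment and check.

Request:
{"fn": "step_arm", "kwargs": {
  "delta_pos": [
    [0,0,0],
    [0,0,0],
    [0,0,0],
    [0,0,0]
  ],
  "turn": [0,0,0,0],
  "newtons": 25
}}

```text
time: 13.1
ee_pos: [0.5244, 0.028, 0.0731]
eef_rot: [-0.053, 0.999, 0.0, 0.0]
ft_force: [-1.1, 1.1, 2.6]
width: 0.0112
grip_force: 25.0
```

```bash
python3 st.py; python3 look.py pics/f0.png; python3 - <<'E'
import cv2,numpy as np
c=np.load("scene1.npy",allow_pickle=True).item()
cv2.imwrite("pics/f.png",cv2.resize(c["image"][150:210,200:280],None,fx=9,fy=9,interpolation=2)[...,::-1])
E
```

```text
13.1 [0.5244 0.028  0.0731] F [-1.0843  1.0882  2.5796] T [ 0.4518  0.0993 -0.0051] w 0.011228067295468713 g 25.000430792570114 ty 96.0320240069857 q7 1.2700251032219487
13.1 [0.5244 0.028  0.0731] [-1.0843  1.0882  2.5796] [ 0.4518  0.0993 -0.0051] 0.011228067295468713 25.000430792570114
tooly deg 96.03202400698567 [ 0.6263  0.3943 -0.8941  1.8558  0.3507  1.058   1.27  ]
top tcp px [237.3294 214.0476]
crop from 187 164
scene tcp px [235.5646 191.2644]
crop from 185 141
```

View pics/f.png

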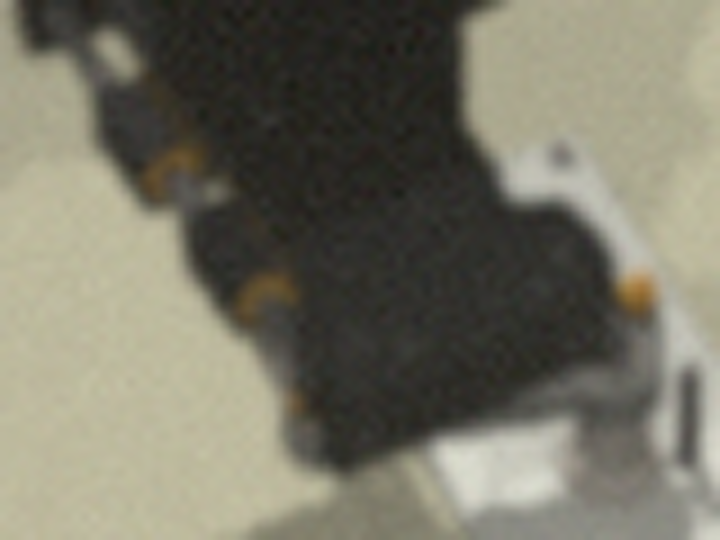

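The gripper hides the spade, and the width is shrinking with grip force. I'll test with a small ccw turn, since the scene view suggested the spade sits a few degrees further round.

Request:
{"fn": "step_arm", "kwargs": {
  "delta_pos": [
    [0,0,0],
    [0,0,0],
    [0,0,0]
  ],
  "turn": [0,0,0]
}}

```text
time: 13.5
ee_pos: [0.5244, 0.028, 0.0731]
eef_rot: [-0.053, 0.999, 0.0, 0.0]
ft_force: [-0.6, 1.6, 2.4]
width: 0.0111
grip_force: 25.0
```

Request:
{"fn": "step_arm", "kwargs": {
  "delta_pos": [
    [0,0,0],
    [0,0,0],
    [0,0,0]
  ],
  "turn": [0.3,0.3,0]
}}

```text
time: 13.8
ee_pos: [0.5244, 0.0278, 0.0731]
eef_rot: [-0.089, 0.996, 0.0, 0.0]
ft_force: [-0.9, 2.4, 4.0]
width: 0.0112
grip_force: 25.0
```

```bash
python3 st.py
```

```text
13.8 [0.5244 0.0278 0.0731] F [-0.9004  2.3739  4.0166] T [ 0.4035  0.0943 -0.0009] w 0.011157327281807145 g 24.99983197718393 ty 100.18071160591313 q7 1.3368336553493698
```

Request:
{"fn": "step_arm", "kwargs": {
  "delta_pos": [
    [0,0,0],
    [0,0,0],
    [0,0,0],
    [0,0,0]
  ],
  "turn": [0,0,0,0],
  "grip": 0.65
}}

```text
time: 14.2
ee_pos: [0.5242, 0.0275, 0.0729]
eef_rot: [-0.088, 0.996, -0.0, -0.0]
ft_force: [-0.4, -0.6, 0.1]
width: 0.0291
grip_force: 0.0
```

Request:
{"fn": "step_arm", "kwargs": {
  "delta_pos": [
    [0,0,0],
    [0,0,0],
    [0,0,0],
    [0,0,0],
    [0,0,0]
  ],
  "turn": [0,0,0,0,0],
  "grip": 1.0,
  "newtons": 40
}}

```text
time: 14.7
ee_pos: [0.5243, 0.0279, 0.0731]
eef_rot: [-0.088, 0.996, 0.0, -0.0]
ft_force: [-0.8, 0.1, 0.2]
width: 0.0101
grip_force: 40.0
```

```bash
python3 st.py
```

```text
14.7 [0.5243 0.0279 0.0731] F [-0.8452  0.1345  0.22  ] T [ 0.1962 -0.1039 -0.0229] w 0.010062113866232632 g 39.97348582320228 ty 100.15111957623878 q7 1.336256809580907
```

Request:
{"fn": "step_arm", "kwargs": {
  "delta_pos": [
    [0,0,0],
    [0,0,0],
    [0,0,0],
    [0,0,0]
  ],
  "turn": [0,0,0.4,0.4],
  "grip": 0.65
}}

```text
time: 15.1
ee_pos: [0.5244, 0.0278, 0.0731]
eef_rot: [-0.137, 0.991, -0.0, 0.0]
ft_force: [0.2, 0.9, 0.6]
width: 0.0287
grip_force: 0.0
```

Request:
{"fn": "step_arm", "kwargs": {
  "delta_pos": [
    [0,0,0],
    [0,0,0],
    [0,0,0],
    [0,0,0],
    [0,0,0]
  ],
  "turn": [0,0,0,0,0],
  "grip": 1.0,
  "newtons": 15
}}

```text
time: 15.6
ee_pos: [0.5243, 0.0278, 0.0731]
eef_rot: [-0.136, 0.991, -0.0, -0.0]
ft_force: [-0.2, -0.1, -0.1]
width: 0.0123
grip_force: 15.0
```

```bash
python3 st.py
```

```text
15.6 [0.5243 0.0278 0.0731] F [-0.2051 -0.1482 -0.091 ] T [ 0.1006 -0.1122 -0.0045] w 0.012309013947013408 g 14.97193657400203 ty 105.63025076073257 q7 1.4241915129414346
```

Request:
{"fn": "step_arm", "kwargs": {
  "delta_pos": [
    [0,0,0],
    [0,0,0]
  ],
  "turn": [-0.4,0]
}}

```text
time: 15.8
ee_pos: [0.5244, 0.0279, 0.0731]
eef_rot: [-0.112, 0.994, -0.0, 0.0]
ft_force: [0.7, -0.1, -0.5]
width: 0.0125
grip_force: 15.0
```

Request:
{"fn": "step_arm", "kwargs": {
  "delta_pos": [
    [0,0,0],
    [0,0,0]
  ],
  "turn": [-0.4,0]
}}

```text
time: 16.0
ee_pos: [0.5243, 0.0279, 0.0731]
eef_rot: [-0.089, 0.996, 0.0, -0.0]
ft_force: [0.3, 0.4, 0.3]
width: 0.012
grip_force: 15.0
```

Request:
{"fn": "step_arm", "kwargs": {
  "delta_pos": [
    [0,0,0],
    [0,0,0]
  ],
  "turn": [-0.4,0]
}}

```text
time: 16.2
ee_pos: [0.5243, 0.0279, 0.0731]
eef_rot: [-0.065, 0.998, 0.0, -0.0]
ft_force: [-0.5, 0.3, -1.0]
width: 0.0121
grip_force: 15.0
```

Request:
{"fn": "step_arm", "kwargs": {
  "delta_pos": [
    [0,0,0],
    [0,0,0]
  ],
  "turn": [-0.4,0]
}}

```text
time: 16.4
ee_pos: [0.5243, 0.028, 0.0731]
eef_rot: [-0.041, 0.999, 0.0, -0.0]
ft_force: [-0.3, 1.1, -0.4]
width: 0.0119
grip_force: 15.0
```

Request:
{"fn": "step_arm", "kwargs": {
  "delta_pos": [
    [0,0,0],
    [0,0,0]
  ],
  "turn": [-0.4,0]
}}

```text
time: 16.6
ee_pos: [0.5243, 0.028, 0.073]
eef_rot: [-0.018, 1.0, 0.0, -0.0]
ft_force: [0.5, 0.6, 0.1]
width: 0.0124
grip_force: 15.0
```

```bash
python3 st.py
```

```text
16.6 [0.5243 0.028  0.073 ] F [0.5406 0.6131 0.0889] T [ 0.3186 -0.1813  0.0418] w 0.012364262626986798 g 15.002966363250607 ty 92.00591856922244 q7 1.2052558100047024
```

The width depends only on grip force, staying constant over a 13° turn while the torque shows the screw's friction. So the spade turns rigidly with the gripper. Now for the arc.

```bash
python3 - <<'E'
import numpy as np
C=np.array([.6026,.0117]);a=np.radians(168.2-79.5*np.arange(17)/16)
p=C+.08*np.c_[np.cos(a),np.sin(a)]
print(p[-1]);print([[round(x,2),round(y,2),0] for x,y in np.diff(p,axis=0)/.025]);print(np.radians(79.5)/16/.12)
E
```

```text
[0.60441499 0.09167941]
[[np.float64(0.07), np.float64(0.27), 0], [np.float64(0.09), np.float64(0.26), 0], [np.float64(0.11), np.float64(0.25), 0], [np.float64(0.14), np.float64(0.24), 0], [np.float64(0.16), np.float64(0.23), 0], [np.float64(0.18), np.float64(0.22), 0], [np.float64(0.19), np.float64(0.2), 0], [np.float64(0.21), np.float64(0.18), 0], [np.float64(0.22), np.float64(0.16), 0], [np.float64(0.24), np.float64(0.14), 0], [np.float64(0.25), np.float64(0.12), 0], [np.float64(0.26), np.float64(0.1), 0], [np.float64(0.27), np.float64(0.08), 0], [np.float64(0.27), np.float64(0.05), 0], [np.float64(0.28), np.float64(0.03), 0], [np.float64(0.28), np.float64(0.01), 0]]
0.7226753934039021
```

Request:
{"fn": "step_arm", "kwargs": {
  "delta_pos": [
    [0.07,0.27,0],
    [0.09,0.26,0],
    [0.11,0.25,0],
    [0.14,0.24,0],
    [0.16,0.23,0]
  ],
  "turn": [-0.72,-0.72,-0.72,-0.72,-0.72],
  "newtons": 25
}}

```text
time: 17.1
ee_pos: [0.5383, 0.0588, 0.0729]
eef_rot: [0.198, 0.98, -0.0, -0.0]
ft_force: [-1.7, -1.3, 0.9]
width: 0.0113
grip_force: 25.0
```

Request:
{"fn": "step_arm", "kwargs": {
  "delta_pos": [
    [0.18,0.22,0],
    [0.19,0.2,0],
    [0.21,0.18,0],
    [0.22,0.16,0],
    [0.24,0.14,0],
    [0.25,0.12,0]
  ],
  "turn": [-0.72,-0.72,-0.72,-0.72,-0.72,-0.72]
}}

```text
time: 17.7
ee_pos: [0.5705, 0.0849, 0.0729]
eef_rot: [0.443, 0.897, -0.0, -0.0]
ft_force: [-2.1, 1.1, 1.3]
width: 0.0117
grip_force: 24.9
```

```bash
python3 st.py
```

```text
17.7 [0.5705 0.0849 0.0729] F [-2.1172  1.1424  1.3225] T [0.0892 0.3994 0.0047] w 0.01173483212556367 g 24.94508794265812 ty 37.45503967810879 q7 0.19635518802131377
```

Smooth, at about 2 N as expected. Finishing to the stop.

Request:
{"fn": "step_arm", "kwargs": {
  "delta_pos": [
    [0.26,0.1,0],
    [0.27,0.08,0],
    [0.27,0.05,0],
    [0.28,0.03,0],
    [0,0,0]
  ],
  "turn": [-0.72,-0.72,-0.72,-0.72,0]
}}

```text
time: 18.2
ee_pos: [0.5983, 0.0917, 0.073]
eef_rot: [0.59, 0.808, 0.0, -0.0]
ft_force: [1.5, 1.6, -0.6]
width: 0.0117
grip_force: 25.1
```

Request:
{"fn": "step_arm", "kwargs": {
  "delta_pos": [
    [0.15,0.01,0],
    [0.12,0,0],
    [0,0,0]
  ],
  "turn": [-0.4,-0.3,0]
}}

```text
time: 18.5
ee_pos: [0.6044, 0.0918, 0.073]
eef_rot: [0.622, 0.783, 0.0, -0.0]
ft_force: [-0.0, 3.1, -0.0]
width: 0.0113
grip_force: 25.0
```

```bash
python3 st.py
```

```text
18.5 [0.6044 0.0918 0.073 ] F [-0.01    3.1406 -0.0352] T [ 0.5486 -0.0726  0.042 ] w 0.01129226172503866 g 24.968926276401362 ty 13.052704224761214 q7 -0.20854999994925388
```

Request:
{"fn": "step_arm", "kwargs": {
  "delta_pos": [
    [0.04,0,0],
    [0,0,0]
  ],
  "turn": [0,0]
}}

```text
time: 18.7
ee_pos: [0.605, 0.0918, 0.0729]
eef_rot: [0.623, 0.783, -0.0, -0.001]
ft_force: [-3.4, 3.6, 1.5]
width: 0.0117
grip_force: 25.0
```

Request:
{"fn": "step_arm", "kwargs": {
  "delta_pos": [
    [0.04,0,0],
    [0,0,0]
  ],
  "turn": [0,0]
}}

```text
time: 18.9
ee_pos: [0.6053, 0.0917, 0.0728]
eef_rot: [0.623, 0.782, -0.001, -0.001]
ft_force: [-7.2, 2.6, 4.2]
width: 0.0114
grip_force: 25.0
```

```bash
python3 st.py
```

```text
18.9 [0.6053 0.0917 0.0728] F [-7.1591  2.5841  4.1514] T [ 0.6221  1.5348 -0.0393] w 0.011433826279753971 g 24.99999855817805 ty 12.946317392775825 q7 -0.210178055127359
```

The arm is home against its stop: 7 N, and the position has stopped advancing. Now I'll turn clockwise, following the screw down.

Request:
{"fn": "step_arm", "kwargs": {
  "delta_pos": [
    [0,0,-0.002],
    [0,0,-0.002],
    [0,0,-0.002],
    [0,0,-0.002],
    [0,0,-0.002],
    [0,0,-0.002],
    [0,0,0]
  ],
  "turn": [-0.8,-1,-1,-1,-1,-1,0],
  "newtons": 30
}}

```text
time: 19.6
ee_pos: [0.6059, 0.0916, 0.0726]
eef_rot: [0.853, 0.522, -0.001, -0.0]
ft_force: [-4.0, 3.5, 1.8]
width: 0.0109
grip_force: 30.1
```

```bash
python3 st.py
```

```text
19.6 [0.6059 0.0916 0.0726] F [-3.9749  3.4569  1.8139] T [ 0.6519  1.023  -0.0269] w 0.010928146989159483 g 30.051824897545885 ty -27.07126759580032 q7 -0.8601748650268384
```

Request:
{"fn": "step_arm", "kwargs": {
  "delta_pos": [
    [0,0,-0.002],
    [0,0,-0.002],
    [0,0,0]
  ],
  "turn": [-0.8,-0.8,0]
}}

```text
time: 19.9
ee_pos: [0.6061, 0.0915, 0.0725]
eef_rot: [0.898, 0.439, -0.0, -0.0]
ft_force: [-5.5, 2.2, 1.2]
width: 0.011
grip_force: 30.0
```

```bash
python3 st.py
```

```text
19.9 [0.6061 0.0915 0.0725] F [-5.4794  2.166   1.2103] T [ 0.688   1.0747 -0.011 ] w 0.011025747011274815 g 30.02296048926837 ty -37.907224923797344 q7 -1.0366171263183126
```

Request:
{"fn": "step_arm", "kwargs": {
  "delta_pos": [
    [0,0,-0.002],
    [0,0,0]
  ],
  "turn": [-0.6,0]
}}

```text
time: 20.1
ee_pos: [0.6061, 0.0914, 0.0725]
eef_rot: [0.913, 0.407, -0.0, -0.0]
ft_force: [-4.4, 3.6, 1.5]
width: 0.011
grip_force: 30.0
```

```bash
python3 st.py
```

```text
20.1 [0.6061 0.0914 0.0725] F [-4.4304  3.5755  1.5432] T [0.6541 1.0451 0.0124] w 0.010970447009971535 g 29.983671392819815 ty -41.938514590545026 q7 -1.1022947897727395
```

Request:
{"fn": "step_arm", "kwargs": {
  "delta_pos": [
    [0,0,-0.002],
    [0,0,0]
  ],
  "turn": [-0.6,0]
}}

```text
time: 20.3
ee_pos: [0.6062, 0.0914, 0.0724]
eef_rot: [0.927, 0.374, -0.0, -0.0]
ft_force: [-5.2, 1.9, 1.3]
width: 0.0114
grip_force: 30.0
```

```bash
python3 st.py
```

```text
20.3 [0.6062 0.0914 0.0724] F [-5.2328  1.8796  1.2748] T [ 0.5929  1.056  -0.0032] w 0.011398642511866043 g 29.99026533670076 ty -46.05254648084133 q7 -1.1694294406985535
```

Request:
{"fn": "step_arm", "kwargs": {
  "delta_pos": [
    [0,0,-0.002],
    [0,0,0]
  ],
  "turn": [-0.6,0]
}}

```text
time: 20.5
ee_pos: [0.6063, 0.0913, 0.0724]
eef_rot: [0.94, 0.341, -0.0, 0.0]
ft_force: [-4.4, 2.3, 1.0]
width: 0.011
grip_force: 30.0
```

```bash
python3 st.py
```

```text
20.5 [0.6063 0.0913 0.0724] F [-4.3512  2.3152  1.0408] T [0.5441 1.1076 0.0608] w 0.011040440719044224 g 29.996604788771037 ty -50.17355373078237 q7 -1.2366225536734765
```

Request:
{"fn": "step_arm", "kwargs": {
  "delta_pos": [
    [0,0,-0.002],
    [0,0,0]
  ],
  "turn": [-0.6,0]
}}

```text
time: 20.7
ee_pos: [0.6063, 0.0913, 0.0723]
eef_rot: [0.952, 0.307, -0.0, 0.0]
ft_force: [-5.1, 2.7, 1.7]
width: 0.0112
grip_force: 30.0
```

```bash
python3 st.py
```

```text
20.7 [0.6063 0.0913 0.0723] F [-5.0654  2.6882  1.6907] T [0.538  1.0591 0.0214] w 0.011249195075436593 g 30.008479098282805 ty -54.29192919317791 q7 -1.3038608308791046
```

Request:
{"fn": "step_arm", "kwargs": {
  "delta_pos": [
    [0,0,-0.002],
    [0,0,0]
  ],
  "turn": [-0.6,0]
}}

```text
time: 20.9
ee_pos: [0.6064, 0.0912, 0.0723]
eef_rot: [0.962, 0.272, -0.0, 0.0]
ft_force: [-4.5, 1.7, 1.5]
width: 0.0111
grip_force: 30.0
```

```bash
python3 st.py
```

```text
20.9 [0.6064 0.0912 0.0723] F [-4.4906  1.6699  1.5406] T [0.4601 1.1114 0.0129] w 0.01108447576620418 g 30.012533310073195 ty -58.42623215446028 q7 -1.3713563950169798
```

Request:
{"fn": "step_arm", "kwargs": {
  "delta_pos": [
    [0,0,-0.002],
    [0,0,0]
  ],
  "turn": [-0.6,0]
}}

```text
time: 21.1
ee_pos: [0.6064, 0.0912, 0.0723]
eef_rot: [0.971, 0.237, -0.0, 0.0]
ft_force: [-5.1, 1.2, 1.8]
width: 0.0109
grip_force: 30.0
```

```bash
python3 st.py
```

```text
21.1 [0.6064 0.0912 0.0723] F [-5.1361  1.1795  1.8059] T [ 0.3985  1.1238 -0.0188] w 0.010869454594019078 g 30.022425474899137 ty -62.554906691684664 q7 -1.4388584986284516
```

Request:
{"fn": "step_arm", "kwargs": {
  "delta_pos": [
    [0,0,-0.002],
    [0,0,0]
  ],
  "turn": [-0.6,0]
}}

```text
time: 21.3
ee_pos: [0.6064, 0.0911, 0.0722]
eef_rot: [0.979, 0.202, -0.0, 0.0]
ft_force: [-4.2, 2.2, 1.4]
width: 0.0108
grip_force: 30.0
```

```bash
python3 st.py
```

```text
21.3 [0.6064 0.0911 0.0722] F [-4.1942  2.1536  1.3988] T [ 0.4057  1.1003 -0.0148] w 0.010779813400301512 g 30.031602842373104 ty -66.70116311117302 q7 -1.5064930076464638
```

Request:
{"fn": "step_arm", "kwargs": {
  "delta_pos": [
    [0,0,-0.002],
    [0,0,0]
  ],
  "turn": [-0.6,0]
}}

```text
time: 21.5
ee_pos: [0.6065, 0.091, 0.0722]
eef_rot: [0.986, 0.166, -0.0, 0.0]
ft_force: [-5.7, 0.8, 1.8]
width: 0.0111
grip_force: 30.0
```

```bash
python3 st.py
```

```text
21.5 [0.6065 0.091  0.0722] F [-5.661   0.8214  1.7936] T [ 0.2438  1.1609 -0.0302] w 0.011133171967368813 g 30.040025082594184 ty -70.84366768128591 q7 -1.5741840743796482
```

Request:
{"fn": "step_arm", "kwargs": {
  "delta_pos": [
    [0,0,-0.002],
    [0,0,0]
  ],
  "turn": [-0.6,0]
}}

```text
time: 21.7
ee_pos: [0.6065, 0.091, 0.0722]
eef_rot: [0.991, 0.131, -0.0, 0.0]
ft_force: [-5.4, 0.4, 1.1]
width: 0.0108
grip_force: 30.0
```

```bash
python3 st.py
```

```text
21.7 [0.6065 0.091  0.0722] F [-5.41    0.4072  1.1455] T [0.1142 1.1505 0.0367] w 0.01079822685776387 g 30.04383841305753 ty -74.98152712771878 q7 -1.6418391143380406
```

Request:
{"fn": "step_arm", "kwargs": {
  "delta_pos": [
    [0,0,-0.002],
    [0,0,0]
  ],
  "turn": [-0.6,0]
}}

```text
time: 21.9
ee_pos: [0.6065, 0.0909, 0.0721]
eef_rot: [0.995, 0.095, -0.0, 0.0]
ft_force: [-6.2, -0.6, 1.7]
width: 0.0109
grip_force: 30.0
```

```bash
python3 st.py
```

```text
21.9 [0.6065 0.0909 0.0721] F [-6.2001 -0.6315  1.6812] T [0.0869 1.1543 0.022 ] w 0.0109299622802023 g 30.049284048509435 ty -79.11595577640156 q7 -1.709477887524529
```

Request:
{"fn": "step_arm", "kwargs": {
  "delta_pos": [
    [0,0,-0.002],
    [0,0,0]
  ],
  "turn": [-0.6,0]
}}

```text
time: 22.1
ee_pos: [0.6066, 0.0909, 0.0721]
eef_rot: [0.998, 0.059, -0.0, 0.0]
ft_force: [-5.1, -0.3, 1.0]
width: 0.0107
grip_force: 30.1
```

```bash
python3 st.py
```

```text
22.1 [0.6066 0.0909 0.0721] F [-5.1345 -0.3145  0.9693] T [-0.1431  1.169   0.0536] w 0.010720045168383392 g 30.05351343243092 ty -83.24355418270827 q7 -1.7769981602053704
```

Request:
{"fn": "step_arm", "kwargs": {
  "delta_pos": [
    [0,0,-0.002],
    [0,0,0]
  ],
  "turn": [-0.6,0]
}}

```text
time: 22.3
ee_pos: [0.6066, 0.0908, 0.0721]
eef_rot: [1.0, 0.023, -0.0, 0.0]
ft_force: [-5.3, -0.5, 2.1]
width: 0.0108
grip_force: 30.0
```

```bash
python3 st.py
```

```text
22.3 [0.6066 0.0908 0.0721] F [-5.2669 -0.4538  2.0819] T [-0.2345  1.1437  0.0953] w 0.010796690305664302 g 29.999579744471703 ty -87.3681257341183 q7 -1.8445398126327863
```

Request:
{"fn": "step_arm", "kwargs": {
  "delta_pos": [
    [0,0,0],
    [0,0,0]
  ],
  "turn": [-0.3,0]
}}

```text
time: 22.5
ee_pos: [0.6066, 0.0908, 0.0721]
eef_rot: [1.0, 0.005, 0.0, 0.0]
ft_force: [-4.9, -1.9, 2.4]
width: 0.0111
grip_force: 30.0
```

```bash
python3 st.py
```

```text
22.5 [0.6066 0.0908 0.0721] F [-4.873  -1.9472  2.4298] T [-0.2921  1.0893  0.2216] w 0.011082013756731991 g 30.00004328554496 ty -89.39149405965355 q7 -1.8776512229635798
```

Request:
{"fn": "step_arm", "kwargs": {
  "delta_pos": [
    [0,0,0],
    [0,0,0]
  ],
  "turn": [-0.3,0]
}}

```text
time: 22.7
ee_pos: [0.6066, 0.0908, 0.0721]
eef_rot: [1.0, -0.013, 0.0, 0.0]
ft_force: [-3.9, -2.4, 2.2]
width: 0.0112
grip_force: 30.0
```

```bash
python3 st.py
```

```text
22.7 [0.6066 0.0908 0.0721] F [-3.9167 -2.4435  2.1682] T [-0.4891  1.0569  0.1322] w 0.011218955003507601 g 29.999780785292387 ty -91.50831904278178 q7 -1.9122814287341707
```

It seated: torque rose sharply to 0.22 N m from about −86.5° tool yaw, then the pads began to yield. Allowing for that, zero torque sits at about −89.4°, so I'll back off to about +1.2°.

Request:
{"fn": "step_arm", "kwargs": {
  "delta_pos": [
    [0,0,0.002],
    [0,0,0.002],
    [0,0,0.002],
    [0,0,0.002],
    [0,0,0.002],
    [0,0,0.002],
    [0,0,0.002],
    [0,0,0.002],
    [0,0,0.002]
  ],
  "turn": [0.4,0.8,0.9,0.9,0.9,0.9,0.9,0.9,0]
}}

```text
time: 23.6
ee_pos: [0.6063, 0.0916, 0.0724]
eef_rot: [0.927, 0.376, -0.0, -0.0]
ft_force: [-6.3, -0.4, 1.8]
width: 0.0109
grip_force: 30.1
```

```bash
python3 st.py
```

```text
23.6 [0.6063 0.0916 0.0724] F [-6.2933 -0.3646  1.8047] T [0.0561 1.2432 0.0287] w 0.010913136468782574 g 30.104561324150723 ty -45.85160882702024 q7 -1.1658821647665423
```

Request:
{"fn": "step_arm", "kwargs": {
  "delta_pos": [
    [0,0,0.002],
    [0,0,0.002],
    [0,0,0.002],
    [0,0,0.002],
    [0,0,0.002],
    [0,0,0.002],
    [0,0,0.002],
    [0,0,0]
  ],
  "turn": [0.9,0.9,0.9,0.9,0.9,0.9,0.9,0]
}}

```text
time: 24.4
ee_pos: [0.6057, 0.092, 0.0727]
eef_rot: [0.722, 0.691, -0.0, -0.001]
ft_force: [-7.2, 0.9, 2.7]
width: 0.0108
grip_force: 30.1
```

```bash
python3 st.py
```

```text
24.4 [0.6057 0.092  0.0727] F [-7.1858  0.9248  2.7134] T [ 0.1933  1.926  -0.0307] w 0.01084071486587761 g 30.076558772598503 ty -2.5179415982489104 q7 -0.46040884948579147
```

Request:
{"fn": "step_arm", "kwargs": {
  "delta_pos": [
    [0,0,0.001],
    [0,0,0],
    [0,0,0],
    [0,0,0]
  ],
  "turn": [0.6,0,0,0]
}}

```text
time: 24.8
ee_pos: [0.6056, 0.092, 0.0727]
eef_rot: [0.698, 0.716, -0.0, -0.001]
ft_force: [-8.6, 1.2, 3.4]
width: 0.0112
grip_force: 30.1
```

```bash
python3 st.py; python3 look.py pics/g.png
```

```text
24.8 [0.6056 0.092  0.0727] F [-8.6499  1.2265  3.448 ] T [0.1923 1.9852 0.0089] w 0.011153526458231044 g 30.101318370992658 ty 1.390921051576754 q7 -0.39704165513924705
24.8 [0.6056 0.092  0.0727] [-8.6499  1.2265  3.448 ] [0.1923 1.9852 0.0089] 0.011153526458231044 30.101318370992658
tooly deg 1.390921051576754 [ 0.2066  0.4893 -0.5518  1.6357  0.2791  1.098  -0.397 ]
top tcp px [209.84  180.636]
crop from 159 130
scene tcp px [255.2284 163.7178]
crop from 205 113
```

View pics/g.png

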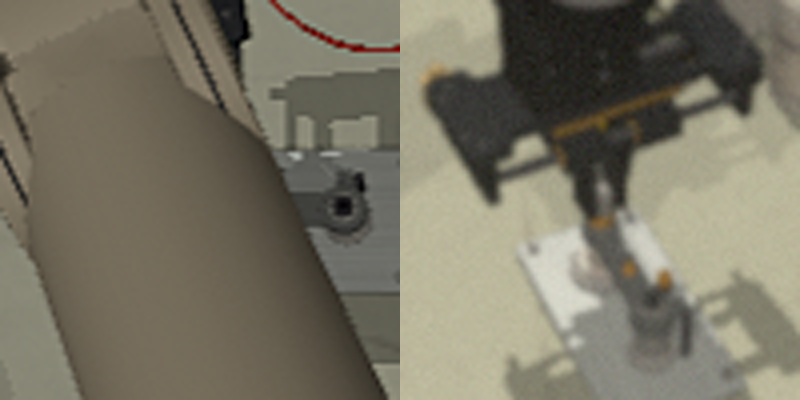

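The contact arm lies home along the cell over the nest, with its eye at about (255,168) in the scene view and the stop pin alongside it. The gripper still holds the spade, a quarter turn back from the seat. Handing in.

```bash
python3 -c "
from bench import *
print(close_job())"
```

```text
the job is handed in; nothing more can be done
None
```

I've handed the job in: the thick pellet is flat in the nest, the contact arm is home against its stop, and the thumbscrew was seated, then backed off a quarter turn (to within about 3°), with the gripper still holding it there.

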